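Short spin in the microcentrifuge

TASK

Give the tubes in the microcentrifuge a short spin: with the fingertips push its open lid gently down until it is fully shut, then lightly press the round key, the middle one of the three keys on the sloping front panel, keep it down for at least three seconds, let go and withdraw. Do not press that key before the lid is shut, do not press the other keys or turn the dial, keep the fingers off the inside of the lid and the rotor, do not slam or force anything, and leave the egg, the bottle and the tube rack standing where they are.

Things in the scene. Friction and masses are not known exactly. Their poses are not given: they have to be found in the camera images.
- centrifuge: white bench microcentrifuge, fixed, 250 (its x) by 220 (its y) by 118 mm high with the lid shut. Origin: centre of its underside, on the bench; x points from the control panel (front, towards the robot) to the lid hinge (back), y to the left seen from the front, z up. The case top behind the panel, on which the lid shuts, is 98 mm high. Panel and lid are told with the other entries.
- panel (a point): middle of the sloping front panel: centrifuge x = -86, y = 0, height 74.5 mm, axes as the centrifuge's. The face rises 20 degrees to the back, 73 mm long in x. In one row through this point, left to right: black dial (y = +88), flat display (+40), oblong key (-12), round key (-50), square key (-86 mm). Keys stand 7 mm proud and move square to the face. The shut lid begins 41 mm behind this point.
- lid (a joint): lid hinge angle, rad: 0 = fully shut (resting on the case), grows as the lid opens; starts at 0.45 to 0.9. A stiff friction hinge holds the lid wherever it is left; 1 to 3 N at the front edge closes it, and no latch has to be overcome. Shutting fully means within 0.03 rad. Swinging faster than 3 rad/s counts as slamming, pushing with over 40 N as forcing.
- lid_hinge (a point): point on the lid's hinge axis, mid-width, at the back of the case, 98 mm above the bench (centrifuge x = +115 mm, y = 0). Its axes are the centrifuge's: the hinge axis is y.
- lid_push (a point): spot to push on the lid's flat outer (top) face: mid-width, 18 mm in from the front edge of the slab; 142 mm from the hinge along the lid and 20 mm from the hinge axis square to the lid. Turns with the lid: z is the face's outward normal, x points along the lid to the hinge. The lid is a white slab 155 by 214 by 18 mm, with a 60 mm wide lip reaching 8 mm farther at the front middle.
- lid_inside (a point): middle of the black round liner, 128 mm across and 4 mm proud of the lid's inner face, towards the rotor; turns with the lid. Fingers must not touch the liner.
- rotor: aluminium rotor, 116 mm across, with four small tubes, sunk in the round bowl under the lid; origin under its middle, 61 mm above the bench. Must not be touched.
- short_key (a joint): travel of the round key, m: 0 = up, grows as it is pressed, 0.005 = bottom. It counts as pressed beyond 0.0025 and springs back by itself. Spring: 2.4 N at the start, 5.4 N at the bottom. A light press stays well under 25 N.
- short_key_top (a point): middle of the top face of the round key (18 mm across), the short-spin key; moves with the key. Its z is the outward normal of the panel face (leaning 20 degrees from vertical towards the front), its x points up the slope.
- start_key (a joint): travel of the oblong key (24 mm wide in y, 14 mm up the slope), m, 0 = up; not to be pressed. Same spring.
- open_key (a joint): travel of the square key (16 mm), m, 0 = up; not to be pressed. Same spring.
- dial_mark (a point): white mark on top of the black dial (30 mm across, 17 mm tall), 11 mm from its axis; moves if the dial is turned. Not to be turned.
- egg: white-shelled egg with a small window, in a low white ring stand 52 mm across, 62 mm high together, loose. Origin: centre of the underside. It stands beside the centrifuge; leave it.
- reagent: brown glass reagent bottle with white cap, 52 mm across, 110 mm high, loose. Origin: centre of the underside. It stands beside the centrifuge; leave it.
- rack: white tube rack, 98 (its x) by 50 by 44 mm high with its small capped tubes, loose. Origin: centre of the underside. It stands beside the centrifuge; leave it.
Mind the look-alikes: they are no part of the job. There is more than one size of the egg; the job needs the largest.

How it is judged:
On the way, in this order (a step that is already met when the one before it is completed fails the run):
1. the lid is fully shut (value of joint lid below 0.03 rad), for 0.2 s.
2. the round key is held down for three seconds with the lid shut (value of joint short_key above 0.0025 m and value of joint lid below 0.03 rad), for 2.8 s.
3. the round key is let go (value of joint short_key below 0.001 m), for 0.1 s.
At the end, for the whole second after the job is handed in: The lid is shut (within 0.03 rad), all three keys are up (within 1 mm), the dial mark is within 4 mm of its start, and the egg, the bottle and the rack stand upright and at rest within 15 mm of their starts (value of joint lid below 0.03 rad and value of joint each of short_key, start_key, open_key below 0.001 m and distance of dial_mark from where it was at the start of the episode below 0.004 m and distance of each of egg, reagent, rack from where it was at the start of the episode below 0.015 m and angle between each of egg, reagent, rack's own z axis and vertical below 0.1 rad and linear speed of each of egg, reagent, rack below 0.02 m/s); the robot touches nothing.
It fails at once if the round key pressed while the lid is open (value of joint short_key above 0.0015 m and value of joint lid above 0.06 rad).
It fails at once if another key pressed or the dial turned (value of joint any of start_key, open_key above 0.0015 m or distance of dial_mark from where it was at the start of the episode above 0.004 m).
It fails at once if the inside of the lid, the rotor or its tubes touched (so the lid pinched or hooked) (contact force between any of lid_c0, rotor and anything else above 0.5 N).
It fails at once if the lid slammed (over 3 rad/s), the round key pressed with over 25 N or any part of the centrifuge with over 40 N (velocity of joint lid below -3 rad/s or contact force between short_key_c0 and anything else above 25 N or contact force between centrifuge and anything else above 40 N).
It fails at once if the egg, the bottle or the rack pushed or lifted more than 15 mm from its place, or tipped (distance of any of egg, reagent, rack from where it was at the start of the episode above 0.015 m or angle between any of egg, reagent, rack's own z axis and vertical above 0.25 rad).
It also fails if it takes over 48 s, if anything falls off the work surface, if the arm or the gripper's body presses on something with over 40 N, if the wrist force passes 120 N, or if a joint passes its speed limit or range.

ROBOT

A 7-joint arm with a two-finger parallel gripper is mounted at the origin on the work surface. World frame = base frame: x ahead of the robot, y to its left, z up, the work surface at z = 0. Lengths are in m, angles in rad, forces in N, time in s.
With the tool pointing down it reaches from about 0.425 to 0.875 m from the base axis. Payload 4.7 kg.
Tool frame: the origin (TCP) lies on the mounting face of the last link; the fingertips stand 173 mm ahead of it and the grasp point (between the pads) lies 155 mm ahead of it; z points along the fingers, y is the line along which they close (so a half turn about z gives the same grasp; the last joint's range is limited). The gripper opens to 85 mm and grips with 20 to 120 N. Pads are 22 mm wide; open, the fingers measure 114 mm over their backs; the gripper's body (76 mm by 85 mm) begins 54 mm behind the grasp point. The pads swing forward as they close: fully open they stand 13 mm farther back than shut.
Start: joints at [0.014, 0.321, -0.07, 1.45, 0.023, 1.371, -0.057], TCP at [0.65, -0, 0.405] pointing down, gripper open.
Joint ranges: [-2.86, 2.86], [-0.3, 2.09], [-1.38, 1.24], [0.06, 2.45], [-1.56, 4.7], [0.09, 2.05], [-2.69, 2.69]. Speed limits (rad/s): [2.57, 2.57, 3.14, 3.14, 3.14, 3.14, 3.14].

INTERFACE

Orientations are given as a unit quaternion [w, x, y, z].
In Python, from workcell import state, snapshot, sign_off, find_in, place_of gives the robot as it stands. The module is installed in compiled form; this text tells all that it offers.
- The arm moves only by the tool drive_tool, never from a script. Its argument "rows" is a list of rows, each a list of 7 numbers: the shift along the world's x, y, z normalised to -1 to 1, where 1 is 250 mm, then the turn, a rotation vector about the world's x, y, z normalised to -1 to 1, where 1 is 2 rad, then the opening in per cent of the stroke, from 0 (shut) to 100 (fully open). In form: [[tx, ty, tz, ax, ay, az, fingers], ...]. A call has 1 to 10 rows; each row is the pose to reach, as a shift and turn from the pose commanded when the call began; what a row does not reach only later rows make up. A row lasts 1/8 s, in which the tool goes at most 62.5 mm and 10.7 degrees, less where a joint would pass 70% of its speed; a pose out of reach is approached as far as the arm can. A call with a number of a shift or a turn outside -1 to 1 is refused whole. A call with a gripper value outside its range is refused whole. The fingers move at their own pace and stop on an object; "force" is the grip in N (left out, the last holds). Time passes only in rows, so rows that repeat a pose let the fingers close. It gives the time, the measured TCP pose, the force, the opening and the grip force at its end, in the units of the state.
- state(): the state, without advancing time (a new reading comes with each control period).
- snapshot(name): name is "scene" or "side" or "wrist"; returns a dict with "frame" (420x560x3 uint8, red, green, blue), "depth" (420x560 float32, m along the optical axis (not along the pixel's ray), 0 where there is no reading), "K" (3x3 intrinsics, pixels), "dist" ([k1, k2, p1, p2, k3] as OpenCV has them; the pictures are not rectified), "world_to_cam" (4x4, takes a point from world to camera coordinates); the wrist camera has in their place "mount" (4x4, takes a point from camera to tool coordinates, whose origin is the TCP and whose axes are the flange's). Camera axes: x right, y up, looking along -z (the intrinsics and any distortion apply to the point x, -y, -z); pixel columns grow to the right and rows downward; lengths in m; the calibration is good to about 2 mm. A picture is of the moment at which its call begins: read the wrist's pose just before it.
- sign_off(): hands the job in; it is judged then, once.
Trained networks look in a picture, given as the dict that the camera call returned (one of the last four; its "shot" number tells which), for a name from the list of things; names that differ only in an ending like _2 or _b are one class to them, and where a whole thing is asked for, a point or a joint stands for the part that bears it (a point fixed in the world has none). Each returns a list of dicts, best first, with "confidence" (0 to 1); they miss things now and then, are a little off and sometimes report something else, mostly with a low value. They report only what shows in the picture. A call takes as long as a camera call. They do not tell look-alikes from the thing itself.
- find_in(name, picture): "box" ([left, top, width, height] in pixels, round what is visible of it).
- place_of(name, picture): "centre" ([column, row] in pixels: a listed point, or the origin of a listed thing).
The state is a dict: "clock": time; "qpos": joint angles; "joint_velocities": joint speeds; "effort": joint torques, N m; "position": TCP position; "orientation": TCP orientation; "ft_force": force on the tool from outside, world axes, zero at the start; "torque": the same for the moment, N m; "finger_gap": finger opening in m; "grasp_force": force on a finger pad.
Only numpy, scipy, OpenCV 4.12 (cv2) and the standard library are available. Lean on these libraries where they do the work, as an engineer would, in place of code of your own. Each camera call takes 0.05 s, during which the arm holds its last target. There are 200 camera calls.

## Working session

There is one attempt and no reset: what is moved stays moved. The work goes in short steps, Python scripts to look and compute and a tool call to move; the robot and the scene stay as the last step left them, time stands still between calls to the robot, and variables do not carry over. Pictures are saved under pics/ and viewed, at most 10 in all, crops included, and the job is handed in when it is done.

Besides the shell and the picture viewer there is one more tool, called after "Emit:" as name(argument=value, ...), one argument or row to a line, values as JSON. drive_tool: Moves the arm, as the interface text tells. Scaled input: -1 to 1 covers 250 mm each way for a shift and 2 rad each way for a turn. Its arguments: {"type":"object","properties":{"rows":{"type":"array","items":{"type":"array","items":{"type":"number"}}},"force":{"type":"number"}},"required":["rows"]}

```bash
mkdir -p pics; cat > h.py <<'E'
import numpy as np, cv2
from workcell import *
from scipy.spatial.transform import Rotation as R
def cam2world(p):
    if "world_to_cam" in p: return np.linalg.inv(p["world_to_cam"])
    s=state(); q=s["orientation"]; T=np.eye(4); T[:3,:3]=R.from_quat([q[1],q[2],q[3],q[0]]).as_matrix(); T[:3,3]=s["position"]
    return T@p["mount"]
def ray(p,uv,T):
    u=cv2.undistortPoints(np.array([[uv]],float),p["K"],np.array(p["dist"],float))[0,0]
    d=T[:3,:3]@np.array([u[0],-u[1],-1.]); return T[:3,3],d
def pt(p,uv,T,r=2):
    c,w=int(round(uv[0])),int(round(uv[1])); D=p["depth"][max(0,w-r):w+r+1,max(0,c-r):c+r+1]; D=D[D>0]
    if not len(D): return None
    o,d=ray(p,uv,T); return o+d*np.median(D)
def save(p,n): cv2.imwrite("pics/"+n+".png",p["frame"][:,:,::-1])
E
python3 - <<'E'
from h import *
print(state())
np.set_printoptions(precision=4,suppress=True)
for n in ["scene","side","wrist"]:
    T=None; s=state(); p=snapshot(n); T=cam2world(p); save(p,n); print(n,T[:3,3],-T[:3,2])
    for k in ["panel","lid_push","short_key_top","lid_hinge","dial_mark","egg","reagent","rack"]:
        for r in place_of(k,p)[:2]: print(k,round(r["confidence"],2),r["centre"],pt(p,r["centre"],T))
cv2.imwrite("pics/both.png",cv2.resize(np.hstack([cv2.imread("pics/scene.png"),cv2.imread("pics/side.png")]),(800,300)))
E
```

```text
{'clock': 0.0, 'qpos': array([ 0.01411854,  0.32183426, -0.07009657,  1.45168265,  0.02259543,
        1.37083295, -0.05688702]), 'joint_velocities': array([ 9.45695687e-04, -5.69571959e-05, -1.64485649e-04,  7.51536696e-04,
        1.12922340e-03,  9.94497839e-04, -1.34304991e-03]), 'effort': array([-1.25131752e-03, -4.93579853e+01, -3.82724963e-01, -3.14334905e+01,
        1.30020955e-02,  1.12603378e-02,  4.26072404e-06]), 'position': array([ 6.49786176e-01, -3.71216968e-05,  4.03612127e-01]), 'orientation': array([-6.62985610e-04,  7.07093886e-01,  7.07118990e-01, -7.28456286e-04]), 'ft_force': array([ 0.15522319, -1.18934067, -0.20757825]), 'torque': array([ 0.04316572,  0.02339616, -0.04512186]), 'grasp_force': 0.0, 'finger_gap': 0.08538912235855259}
scene [1.0343 0.4277 1.2008] [-0.4078 -0.3143 -0.8573]
panel 0.76 [252.6, 173.8] [ 0.4824 -0.0797  0.0813]
lid_hinge 0.62 [191.3, 212.5] [ 0.6756 -0.1134  0.1016]
dial_mark 0.57 [274.3, 186.1] [ 0.4809 -0.0075  0.091 ]
reagent 0.86 [289.8, 233.3] [0.5453 0.0954 0.0491]
reagent 0.36 [231.0, 204.1] [ 0.619  -0.0282  0.1596]
rack 0.66
[... 296 characters left out ...]
.1331  0.0831]
dial_mark 0.58 [279.8, 224.4] [ 0.4815 -0.008   0.0887]
egg 0.85 [328.1, 390.3] [ 0.3367 -0.2855  0.036 ]
egg 0.75 [398.8, 323.7] [ 0.5235 -0.2909  0.019 ]
reagent 0.6 [268.2, 213.8] [0.5087 0.0611 0.0346]
reagent 0.18 [306.8, 254.7] [ 0.4738 -0.0921  0.0831]
rack 0.61 [318.0, 185.4] [ 0.547  -0.0413  0.1812]
wrist [0.6504 0.0807 0.3726] [ 0.0001 -0.317  -0.9484]
short_key_top 0.54 [106.6, 314.4] [ 0.4621 -0.1366  0.0797]
lid_hinge 0.74 [302.8, 312.4] [ 0.6708 -0.102   0.1221]
dial_mark 0.71 [105.5, 205.8] [ 0.4873 -0.0107  0.0876]
reagent 0.7 [164.9, 101.9] [0.5467 0.0811 0.0685]
rack 0.74 [225.7, 328.9] [ 0.6069 -0.0901  0.1598]
rack 0.7 [298.7, 121.7] [0.6686 0.0619 0.0377]
```

View pics/scene.png

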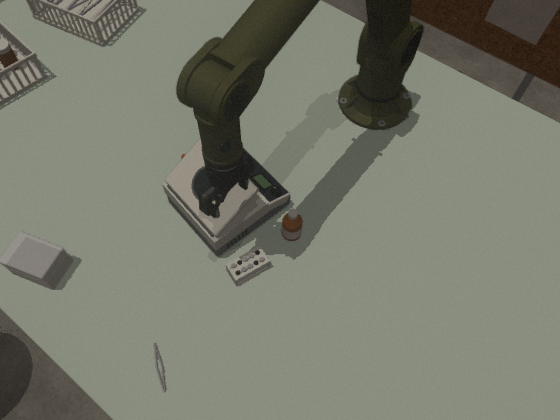

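View pics/side.png

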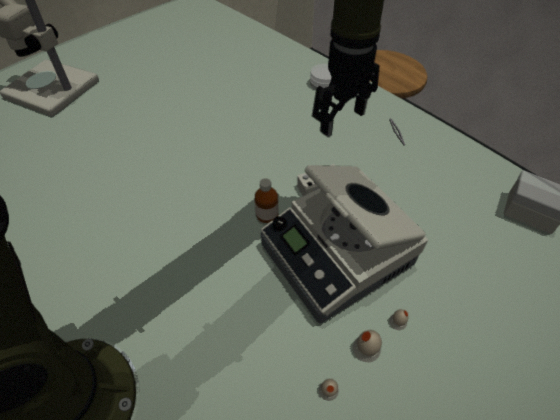

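The side view shows the centrifuge with its lid open: lid front edge at about (330,180) to (400,240), round key at (319,272) between the oblong (308,259) and square (331,289) keys. There are three eggs, at (330,388), (369,344) and (400,317). The one at (369,344) is the largest, so it is the one judged. All three just have to be left alone, and none is near my path. I'll fit the lid plane and the pose next.

```bash
python3 - <<'E'
from h import *
np.set_printoptions(precision=4,suppress=True)
yaw=-0.15
p=snapshot("side"); T=cam2world(p)
v,u=np.mgrid[0:420:2,0:560:2]; u=u.ravel();v=v.ravel(); d=p["depth"][v,u]; m=d>0; u,v,d=u[m],v[m],d[m]
n=cv2.undistortPoints(np.stack([u,v],1)[:,None].astype(float),p["K"],np.array(p["dist"],float))[:,0]
W=(T[:3,:3]@(np.stack([n[:,0],-n[:,1],-np.ones(len(n))],1)*d[:,None]).T).T+T[:3,3]
b=[find_in("lid_push",p),find_in("short_key",p)]; print(b)
c,s=np.cos(yaw),np.sin(yaw); P0=np.array([.478,-.081,0])
L=(W-P0)@np.array([[c,-s,0],[s,c,0],[0,0,1]]); L[:,0]-=.086   # centrifuge coords
# lid top: points between x -30..110
m=(abs(L[:,1])<.09)&(L[:,0]>-.0)&(L[:,0]<.1)&(L[:,2]>.121)&(L[:,2]<.23)
A=L[m]
best=0
rng=np.random.default_rng(0)
for i in range(300):
    a=A[rng.choice(len(A),3,False)]; nn=np.cross(a[1]-a[0],a[2]-a[0]); nn/=np.linalg.norm(nn)+1e-9
    k=abs((A-a[0])@nn)<.002
    if k.sum()>best: best=k.sum(); K=k
Q=A[K]; c0=Q.mean(0); nn=np.linalg.svd(Q-c0)[2][2]; nn*=np.sign(nn[2]); print("lid",best,len(A),c0,nn,"theta",np.arctan2(nn[0],nn[2]),"yawcorr",nn[1]/nn[0])
# panel plane
m=(abs(L[:,1])<.1)&(L[:,0]>-.115)&(L[:,0]<-.06)&(L[:,2]>.055)&(L[:,2]<.1); A=L[m]
f=np.linalg.lstsq(np.c_[A[:,:2],np.ones(len(A))],A[:,2],rcond=None)[0]
for _ in range(5):
    r=A[:,2]-np.c_[A[:,:2],np.ones(len(A))]@f; k=abs(r)<.003; f=np.linalg.lstsq(np.c_[A[k,:2],np.ones(k.sum())],A[k,2],rcond=None)[0]
print("panel",f,k.sum(),len(A),"z at mid",f@[-.086,0,1])
cv2.imwrite("pics/sidecrop.png",cv2.resize(p["frame"][150:420,230:450,::-1],None,fx=2.2,fy=2.2,interpolation=2))
E
```

```text
[[{'box': [306.3, 163.9, 113.8, 85.1], 'confidence': 0.69}, {'box': [325.8, 212.4, 48.5, 40.9], 'confidence': 0.5}, {'box': [269.2, 215.7, 16.0, 17.3], 'confidence': 0.49}], [{'box': [300.2, 256.7, 13.6, 10.6], 'confidence': 0.62}, {'box': [313.6, 267.4, 9.9, 11.3], 'confidence': 0.38}]]
lid 587 594 [ 0.0472 -0.0047  0.157 ] [ 0.4837 -0.0133  0.8752] theta 0.5048747858378834 yawcorr -0.027454650604503455
panel [ 0.3713 -0.0078  0.1091] 609 729 z at mid 0.0771565240643718
```

View pics/sidecrop.png

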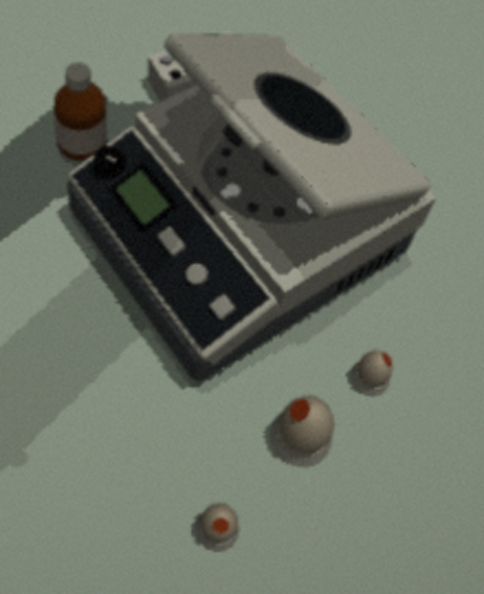

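Emit:
drive_tool(
  rows=[
    [-0.1, -0.1, 0, 0, 0, -0.04, 0],
    [-0.2, -0.2, 0, 0, 0, -0.075, 0],
    [-0.3, -0.3, 0, 0, 0, -0.075, 0],
    [-0.38, -0.42, 0, 0, 0, -0.075, 0],
    [-0.38, -0.42, 0, 0, 0, -0.075, 0],
    [-0.38, -0.42, 0, 0, 0, -0.075, 0],
  ],
)

```text
clock: 2.25
position: [0.5552, -0.1045, 0.4049]
orientation: [0.0, 0.758, 0.652, 0.0]
ft_force: [-0.0, 0.1, 0.7]
finger_gap: -0.0
grasp_force: 0.0
```

The crop confirms the three eggs, with the largest in the middle at crop (305,425). The lid's outer face and front edge are clear. I measured the lid angle as about 0.505 rad and the yaw as about -0.17.

Emit:
drive_tool(
  rows=[
    [0.03, 0.02, -0.04, 0, 0, 0, 0],
    [0.05, 0.026, -0.08, 0, 0, 0, 0],
    [0.05, 0.026, -0.11, 0, 0, 0, 0],
    [0.05, 0.026, -0.13, 0, 0, 0, 0],
    [0.05, 0.026, -0.13, 0, 0, 0, 0],
  ],
)

```text
clock: 2.88
position: [0.5673, -0.0987, 0.3717]
orientation: [-0.0, 0.758, 0.652, -0.0]
ft_force: [0.2, 0.4, -0.1]
finger_gap: 0.0
grasp_force: 0.0
```

Emit:
drive_tool(
  rows=[
    [-0.007, 0, -0.02, 0, 0, 0, 0],
    [-0.015, 0, -0.04, 0, 0, 0, 0],
    [-0.023, 0.002, -0.06, 0, 0, 0, 0],
    [-0.031, 0.002, -0.08, 0, 0, 0, 0],
    [-0.038, 0.004, -0.1, 0, 0, 0, 0],
    [-0.046, 0.004, -0.12, 0, 0, 0, 0],
    [-0.054, 0.006, -0.14, 0, 0, 0, 0],
    [-0.062, 0.006, -0.16, 0, 0, 0, 0],
  ],
)

```text
clock: 3.88
position: [0.5519, -0.0969, 0.3319]
orientation: [-0.0, 0.758, 0.652, 0.0]
ft_force: [0.3, -0.6, 1.1]
finger_gap: 0.0003
grasp_force: 0.6
```

Emit:
drive_tool(
  rows=[
    [-0.006, 0, -0.02, 0, 0, 0, 0],
    [-0.012, 0, -0.04, 0, 0, 0, 0],
    [-0.018, 0, -0.06, 0, 0, 0, 0],
    [-0.022, 0, -0.08, 0, 0, 0, 0],
    [-0.026, 0, -0.1, 0, 0, 0, 0],
    [-0.03, 0, -0.12, 0, 0, 0, 0],
    [-0.032, 0, -0.132, 0, 0, 0, 0],
  ],
)

```text
clock: 4.75
position: [0.5439, -0.097, 0.2988]
orientation: [-0.0, 0.758, 0.652, -0.0]
ft_force: [-0.4, 0.3, 0.6]
finger_gap: 0.0002
grasp_force: 0.5
```

Emit:
drive_tool(
  rows=[
    [-0.001, 0, -0.008, 0, 0, 0, 0],
    [-0.002, 0, -0.016, 0, 0, 0, 0],
  ],
)

```text
clock: 5.0
position: [0.5435, -0.0971, 0.2952]
orientation: [0.0, 0.758, 0.652, 0.0]
ft_force: [-0.2, 0.3, 1.7]
finger_gap: 0.0001
grasp_force: 0.5
```

Emit:
drive_tool(
  rows=[
    [0, 0, -0.006, 0, 0, 0, 0],
    [0, 0, -0.012, 0, 0, 0, 0],
  ],
)

```text
clock: 5.25
position: [0.5435, -0.0971, 0.2922]
orientation: [0.0, 0.758, 0.652, -0.0]
ft_force: [-1.4, 0.4, 1.5]
finger_gap: -0.0001
grasp_force: 0.5
```

Emit:
drive_tool(
  rows=[
    [0, 0, -0.003, 0, 0, 0, 0],
    [0, 0, -0.003, 0, 0, 0, 0],
  ],
)

```text
clock: 5.5
position: [0.5435, -0.0971, 0.2915]
orientation: [0.0, 0.758, 0.652, 0.0]
ft_force: [-0.8, -0.5, 1.4]
finger_gap: 0.0004
grasp_force: 0.4
```

Emit:
drive_tool(
  rows=[
    [0, 0, -0.003, 0, 0, 0, 0],
    [0, 0, -0.003, 0, 0, 0, 0],
  ],
)

```text
clock: 5.75
position: [0.5435, -0.0971, 0.2915]
orientation: [0.0, 0.758, 0.652, 0.0]
ft_force: [-2.3, 0.7, 5.7]
finger_gap: 0.0
grasp_force: 2.6
```

Emit:
drive_tool(
  rows=[
    [0, 0, -0.003, 0, 0, 0, 0],
    [0, 0, -0.003, 0, 0, 0, 0],
  ],
)

```text
clock: 6.0
position: [0.5435, -0.0971, 0.2914]
orientation: [0.0, 0.758, 0.652, 0.0]
ft_force: [-3.6, -0.4, 9.3]
finger_gap: -0.0001
grasp_force: 4.5
```

Emit:
drive_tool(
  rows=[
    [0, 0, -0.003, 0, 0, 0, 0],
    [0, 0, -0.003, 0, 0, 0, 0],
  ],
)

```text
clock: 6.25
position: [0.5435, -0.0971, 0.2914]
orientation: [0.0, 0.758, 0.652, 0.0]
ft_force: [-5.3, 0.1, 13.2]
finger_gap: 0.0001
grasp_force: 6.4
```

Emit:
drive_tool(
  rows=[
    [0, 0, 0.05, 0, 0, 0, 0],
    [0, 0, 0.15, 0, 0, 0, 0],
    [-0.1, -0.02, 0.2, 0, 0, 0, 0],
    [-0.25, -0.04, 0.2, 0, 0, 0, 0],
    [-0.4, -0.06, 0.2, -0.01, -0.06, 0, 0],
    [-0.575, -0.09, 0.15, -0.02, -0.12, 0, 0],
    [-0.575, -0.09, 0.1, -0.03, -0.172, 0, 0],
    [-0.575, -0.09, 0.06, -0.03, -0.172, 0, 0],
    [-0.575, -0.09, 0.06, -0.03, -0.172, 0, 0],
    [-0.575, -0.09, 0.06, -0.03, -0.172, 0, 0],
  ],
)

```text
clock: 7.5
position: [0.4008, -0.1195, 0.3047]
orientation: [0.134, 0.746, 0.642, 0.11]
ft_force: [0.0, 0.1, -0.3]
finger_gap: -0.0001
grasp_force: 0.0
```

```bash
python3 - <<'E'
from h import *
np.set_printoptions(precision=4,suppress=True)
s=state(); q=s["orientation"]; M=R.from_quat([q[1],q[2],q[3],q[0]]).as_matrix(); print(s["position"],M[:,2],"tip",s["position"]+.173*M[:,2],s["qpos"],s["ft_force"])
for n in ["wrist","side"]:
    p=snapshot(n);T=cam2world(p);save(p,n+"2")
    for k in ["short_key_top","panel","dial_mark","lid_push"]:
        for r in place_of(k,p)[:2]: print(n,k,round(r["confidence"],2),r["centre"],pt(p,r["centre"],T))
    for k in ["short_key","start_key","open_key"]:
        for r in find_in(k,p)[:3]:
            b=r["box"]; c=[b[0]+b[2]/2,b[1]+b[3]/2]; print(n,k,round(r["confidence"],2),b,pt(p,c,T))
a=cv2.imread("pics/wrist2.png"); b=cv2.imread("pics/side2.png")[140:420,200:480]
cv2.imwrite("pics/c2.png",np.hstack([cv2.resize(a,(453,340)),cv2.resize(b,(340,340))]))
E
```

```text
[ 0.4008 -0.1195  0.3047] [ 0.3366 -0.0586 -0.9398] tip [ 0.459  -0.1296  0.1421] [ 0.1923 -0.2334  0.0387  2.2569 -0.0161  0.7699  0.0919] [ 0.0082  0.0615 -0.3326]
wrist short_key_top 0.93 [255.7, 236.7] [ 0.463  -0.1364  0.0796]
wrist panel 0.73 [255.6, 162.2] [ 0.472  -0.087   0.0779]
wrist dial_mark 0.96 [267.2, 15.8] [ 0.4883 -0.009   0.0908]
wrist lid_push 0.61 [374.0, 168.5] [ 0.5321 -0.0967  0.1169]
wrist short_key 0.68 [243.5, 221.0, 26.9, 27.7] [ 0.464  -0.1352  0.0798]
wrist start_key 0.81 [248.0, 163.0, 24.1, 37.2] [ 0.4722 -0.0993  0.0804]
wrist open_key 0.45 [248.2, 271.2, 3.7, 19.0] [ 0.4423 -0.1215  0.1513]
side short_key_top 0.55 [315.5, 273.5] [ 0.4586 -0.1307  0.0798]
side short_key_top 0.38 [362.5, 345.6] [ 0.4322 -0.275   0.0451]
side panel 0.82 [305.5, 252.6] [ 0.4182 -0.139   0.2027]
side panel 0.17 [355.9, 223.4] [ 0.5743 -0.1205  0.1183]
side lid_push 0.87 [331.0, 227.0] [ 0.469  -0.1422  0.2257]
side short_key 0.17 [310.8, 167.3, 109.0, 114.2] [ 0.5854 -0.1344  0.1188]
side start_key 0.6 [258.8, 170.2, 166.1, 154.0] [ 0.5148 -0.1389  0.1185]
side start_key 0.41 [305.8, 260.1, 8.3, 5.8] [ 0.4671 -0.1076  0.0793]
side open_key 0.52 [262.8, 172.4, 163.5, 150.2] [ 0.5179 -0.1427  0.1184]
```

View pics/c2.png

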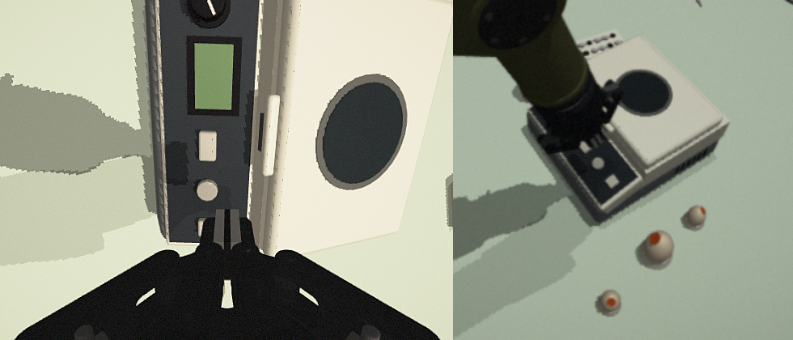

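The wrist view shows the lid shut, with its top flat at 0.118 m. The round key is at (256,237) in the full image, between the oblong key above it and the square key, which the fingers half hide. The tips are about 15 mm too far upslope, so I'm correcting that while going down to about 20 mm above the key.

Emit:
drive_tool(
  rows=[
    [-0.004, -0.008, -0.06, 0, 0, 0, 0],
    [-0.008, -0.017, -0.12, 0, 0, 0, 0],
    [-0.008, -0.017, -0.172, 0, 0, 0, 0],
    [-0.008, -0.017, -0.172, 0, 0, 0, 0],
    [-0.008, -0.017, -0.172, 0, 0, 0, 0],
  ],
)

```text
clock: 8.93
position: [0.398, -0.1238, 0.2614]
orientation: [0.134, 0.746, 0.642, 0.11]
ft_force: [-0.3, 0.1, -0.3]
finger_gap: 0.0004
grasp_force: 0.0
```

```bash
python3 - <<'E'
from h import *
np.set_printoptions(precision=4,suppress=True)
s=state(); q=s["orientation"]; M=R.from_quat([q[1],q[2],q[3],q[0]]).as_matrix(); tip=s["position"]+.173*M[:,2]; print(s["position"],M[:,2],"tip",tip,s["qpos"],s["ft_force"])
p=snapshot("wrist");T=cam2world(p);save(p,"wrist3")
def proj(X):
    c=np.linalg.inv(T)@np.r_[X,1]; return cv2.projectPoints(np.array([[c[0],-c[1],-c[2]]]),np.zeros(3),np.zeros(3),p["K"],np.array(p["dist"],float))[0].ravel()
key=None
for r in place_of("short_key_top",p)[:2]: key=pt(p,r["centre"],T); print(r,key)
for k in ["short_key","start_key"]:
    for r in find_in(k,p)[:2]: print(k,r,pt(p,[r["box"][0]+r["box"][2]/2,r["box"][1]+r["box"][3]/2],T))
print("tip px",proj(tip),"touch px",proj(tip+.02*M[:,2]))
cv2.imwrite("pics/c3.png",cv2.resize(p["frame"][150:420,100:440,::-1],None,fx=2,fy=2))
E
```

```text
[ 0.398  -0.1238  0.2614] [ 0.3375 -0.0589 -0.9395] tip [ 0.4564 -0.1339  0.0989] [ 0.1926 -0.1781  0.0528  2.3101 -0.0257  0.6608  0.114 ] [-0.2946  0.0525 -0.286 ]
{'centre': [280.5, 256.7], 'confidence': 0.67} [ 0.4632 -0.1351  0.0807]
short_key {'box': [262.6, 239.8, 34.0, 20.7], 'confidence': 0.93} [ 0.4634 -0.1313  0.0801]
start_key {'box': [269.7, 165.5, 30.2, 48.1], 'confidence': 0.72} [ 0.4711 -0.0979  0.0806]
tip px [280.0133 274.6626] touch px [280.0533 256.2935]
```

View pics/c3.png

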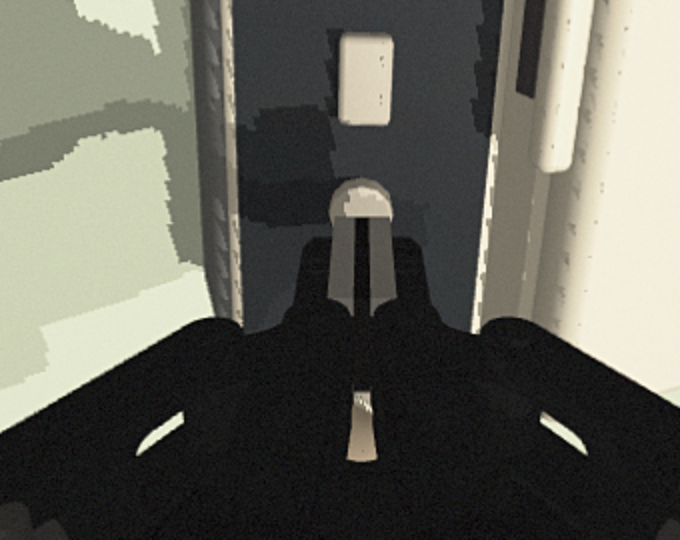

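The tips are aligned: the predicted touch point is (280,256) and the detected key centre is (280.5,256.7), on the round key between its neighbours. Next I go down along the face normal.

Emit:
drive_tool(
  rows=[
    [0.008, -0.001, -0.022, 0, 0, 0, 0],
    [0.016, -0.003, -0.044, 0, 0, 0, 0],
    [0.023, -0.004, -0.064, 0, 0, 0, 0],
    [0.023, -0.004, -0.064, 0, 0, 0, 0],
  ],
)

```text
clock: 9.62
position: [0.4034, -0.1247, 0.2445]
orientation: [0.134, 0.747, 0.642, 0.11]
ft_force: [0.6, 0.7, 0.3]
finger_gap: -0.0
grasp_force: 0.0
```

Emit:
drive_tool(
  rows=[
    [0.0014, 0, -0.004, 0, 0, 0, 0],
    [0.0028, 0, -0.008, 0, 0, 0, 0],
    [0.0028, 0, -0.008, 0, 0, 0, 0],
  ],
)

```text
clock: 10.0
position: [0.4042, -0.1248, 0.2434]
orientation: [0.134, 0.747, 0.642, 0.11]
ft_force: [-2.1, -1.1, 2.9]
finger_gap: 0.0001
grasp_force: 1.3
```

Emit:
drive_tool(
  rows=[
    [0.0014, 0, -0.004, 0, 0, 0, 0],
    [0.0014, 0, -0.004, 0, 0, 0, 0],
  ],
)

```text
clock: 10.25
position: [0.4046, -0.1249, 0.2424]
orientation: [0.134, 0.747, 0.642, 0.11]
ft_force: [-2.0, -0.7, 2.3]
finger_gap: -0.0003
grasp_force: 1.7
```

Emit:
drive_tool(
  rows=[
    [0.0014, 0, -0.004, 0, 0, 0, 0],
    [0.0014, 0, -0.004, 0, 0, 0, 0],
  ],
)

```text
clock: 10.5
position: [0.405, -0.1249, 0.2413]
orientation: [0.134, 0.747, 0.642, 0.11]
ft_force: [-2.0, -0.7, 3.2]
finger_gap: 0.0001
grasp_force: 2.0
```

Emit:
drive_tool(
  rows=[
    [0.0014, 0, -0.004, 0, 0, 0, 0],
    [0.0014, 0, -0.004, 0, 0, 0, 0],
  ],
)

```text
clock: 10.75
position: [0.4053, -0.125, 0.2403]
orientation: [0.134, 0.747, 0.642, 0.11]
ft_force: [-1.8, -1.3, 3.5]
finger_gap: 0.0
grasp_force: 2.3
```

Emit:
drive_tool(
  rows=[
    [0.0014, 0, -0.004, 0, 0, 0, 0],
    [0.0014, 0, -0.004, 0, 0, 0, 0],
  ],
)

```text
clock: 11.0
position: [0.4057, -0.125, 0.2394]
orientation: [0.135, 0.747, 0.642, 0.11]
ft_force: [-3.4, -1.8, 5.6]
finger_gap: -0.0
grasp_force: 2.6
```

Emit:
drive_tool(
  rows=[
    [0, 0, 0, 0, 0, 0, 0],
    [0, 0, 0, 0, 0, 0, 0],
    [0, 0, 0, 0, 0, 0, 0],
    [0, 0, 0, 0, 0, 0, 0],
    [0, 0, 0, 0, 0, 0, 0],
    [0, 0, 0, 0, 0, 0, 0],
    [0, 0, 0, 0, 0, 0, 0],
    [0, 0, 0, 0, 0, 0, 0],
    [0, 0, 0, 0, 0, 0, 0],
    [0, 0, 0, 0, 0, 0, 0],
  ],
)

```text
clock: 12.25
position: [0.4057, -0.1249, 0.2393]
orientation: [0.134, 0.747, 0.642, 0.11]
ft_force: [-3.6, -3.8, 4.9]
finger_gap: 0.0004
grasp_force: 2.7
```

Emit:
drive_tool(
  rows=[
    [0, 0, 0, 0, 0, 0, 0],
    [0, 0, 0, 0, 0, 0, 0],
    [0, 0, 0, 0, 0, 0, 0],
    [0, 0, 0, 0, 0, 0, 0],
    [0, 0, 0, 0, 0, 0, 0],
    [0, 0, 0, 0, 0, 0, 0],
    [0, 0, 0, 0, 0, 0, 0],
    [0, 0, 0, 0, 0, 0, 0],
    [0, 0, 0, 0, 0, 0, 0],
    [0, 0, 0, 0, 0, 0, 0],
  ],
)

```text
clock: 13.5
position: [0.4057, -0.1249, 0.2394]
orientation: [0.134, 0.747, 0.642, 0.11]
ft_force: [-2.8, -4.2, 5.1]
finger_gap: 0.0001
grasp_force: 2.7
```

Emit:
drive_tool(
  rows=[
    [0, 0, 0, 0, 0, 0, 0],
    [0, 0, 0, 0, 0, 0, 0],
    [0, 0, 0, 0, 0, 0, 0],
    [0, 0, 0, 0, 0, 0, 0],
    [0, 0, 0, 0, 0, 0, 0],
    [0, 0, 0, 0, 0, 0, 0],
    [0, 0, 0, 0, 0, 0, 0],
    [0, 0, 0, 0, 0, 0, 0],
    [0, 0, 0, 0, 0, 0, 0],
    [0, 0, 0, 0, 0, 0, 0],
  ],
)

```text
clock: 14.75
position: [0.4057, -0.1249, 0.2393]
orientation: [0.134, 0.747, 0.642, 0.11]
ft_force: [-3.4, -3.4, 4.1]
finger_gap: 0.0
grasp_force: 2.7
```

Held for 3.75 s at about 5.4 N. Withdrawing along the normal.

Emit:
drive_tool(
  rows=[
    [-0.007, 0.001, 0.019, 0, 0, 0, 0],
    [-0.014, 0.002, 0.038, 0, 0, 0, 0],
    [-0.028, 0.005, 0.08, 0, 0, 0, 0],
    [-0.028, 0.005, 0.18, 0, 0, 0, 0],
    [-0.028, 0.005, 0.3, 0, 0, 0, 0],
    [-0.028, 0.005, 0.4, 0, 0, 0, 0],
    [-0.028, 0.005, 0.4, 0, 0, 0, 0],
    [-0.028, 0.005, 0.4, 0, 0, 0, 0],
  ],
)

```text
clock: 15.75
position: [0.3981, -0.1232, 0.3385]
orientation: [0.134, 0.747, 0.642, 0.11]
ft_force: [-0.3, 0.6, 0.0]
finger_gap: 0.0001
grasp_force: 0.0
```

```bash
python3 - <<'E'
from h import *
np.set_printoptions(precision=4,suppress=True)
print(state()["position"],state()["ft_force"])
p=snapshot("wrist");T=cam2world(p);save(p,"wrist4")
for k in ["short_key_top","dial_mark","lid_push"]:
    for r in place_of(k,p)[:1]: print(k,r,pt(p,r["centre"],T))
p=snapshot("side");save(p,"side4")
cv2.imwrite("pics/c4.png",cv2.resize(np.hstack([cv2.imread("pics/wrist4.png"),cv2.imread("pics/side4.png")]),(800,300)))
E
```

```text
[ 0.3981 -0.1232  0.3385] [-0.28    0.6254  0.0235]
short_key_top {'centre': [246.2, 211.6], 'confidence': 0.63} [ 0.463  -0.1338  0.0791]
dial_mark {'centre': [254.3, 22.0], 'confidence': 0.57} [ 0.4881 -0.0094  0.0904]
lid_push {'centre': [349.4, 153.6], 'confidence': 0.58} [ 0.5334 -0.0975  0.116 ]
```

View pics/c4.png

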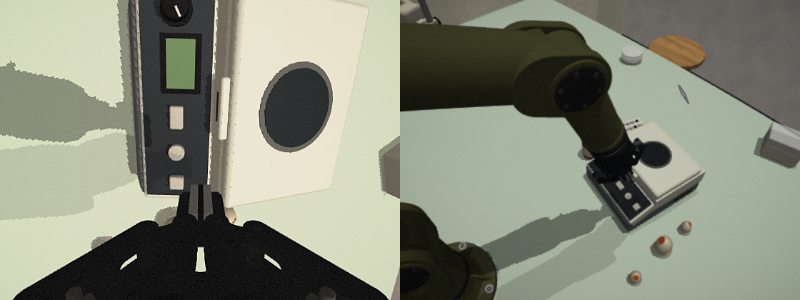

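The pictures show the lid shut, the round key up at (246,212), the dial mark where it was, the eggs in place and the gripper clear of everything. Handing in.

```bash
python3 -c "from workcell import *; print(sign_off())"
```

```text
the job is handed in; nothing more can be done
None
```

I pushed the lid gently shut, held the round key down for about 3.75 s at roughly 5 N, let go, withdrew clear of everything and handed the job in; sign-off returned no verdict.

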